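# Unlock the cash box with its sticky key lock and hold the key turned

## Robot

A 7-joint arm with a two-finger parallel gripper is mounted at the origin on the work surface. World frame = base frame: x ahead of the robot, y to its left, z up, the work surface at z = 0. Lengths are in m, angles in rad, forces in N, time in s.
With the tool pointing down it reaches from about 0.425 to 0.925 m from the base axis. Payload 6.8 kg.
Tool frame: the origin (TCP) lies midway between the tips of the shut fingers; the grasp point (between the pads) lies 19 mm behind it; x points along the fingers, z is the direction in which the jaws open and shut, and the axes are right-handed (so a half turn about x gives the same grasp; the last joint's range is limited). The gripper opens to 85 mm and grips with 20 to 120 N. Pads are 22 mm wide; open, the fingers measure 114 mm over their backs; the gripper's body (76 mm by 85 mm) begins 54 mm behind the grasp point. The pads swing forward as they close: fully open they stand 13 mm farther back than shut.
Start: joints at [1.18, 0.477, 0.022, 1.555, -0.011, 1.109, -0.083], TCP at [0.188, -0.648, 0.231] pointing down, gripper open.
Joint ranges: [-2.96, 2.96], [-0.34, 2.1], [-1.41, 1.46], [0.24, 2.44], [-1.37, 4.51], [0.17, 1.92], [-2.96, 2.96]. Speed limits (rad/s): [2.39, 2.39, 3.14, 3.14, 3.14, 3.14, 3.14].

## Interface

Orientations are given as a unit quaternion [w, x, y, z].
In Python, from station import bot gives the robot as it stands. The module is installed in compiled form; this text tells all that it offers.
- The arm moves only by the shell command python3 -m jog 'ROWS' [FORCE]. ROWS is text: rows parted by semicolons, each of 7 numbers parted by spaces: the shift along the tool's x, y, z in mm, then the turn, a rotation vector about the tool's x, y, z in units of 6 degrees (1.0 is 6 degrees), then the finger opening in mm, from 0 to 85.4. A call has 1 to 5 rows; each row shifts and turns the commanded pose from where the row before left it, along the tool's axes as they then stand; what a row does not reach is not made up. A row lasts 1/10 s, in which the tool goes at most 50 mm and 8.59 degrees, less where a joint would pass 70% of its speed; a pose out of reach is approached as far as the arm can. A call with a gripper value outside its range is refused whole. The fingers move at their own pace and stop on an object; FORCE is the grip in N (left out, the last holds). Time passes only in rows, so rows that do not move let the fingers close. It gives the time, the measured TCP pose, the force and the opening at its end, in the units of the state.
- bot.get_obs(): the state, without advancing time (a new reading comes with each control period).
- bot.read_camera(name): name is "scene" or "top"; returns (picture, depth): 420x560x3 uint8, red, green, blue; 420x560 float32, m along the optical axis (not along the pixel's ray), 0 where there is no reading.
- bot.calibration(name): a dict with "fx", "fy", "cx", "cy" (pixels), "T" (4x4, takes a point from camera to world coordinates). Camera axes: x right, y up, looking along -z (the intrinsics and any distortion apply to the point x, -y, -z); pixel columns grow to the right and rows downward; lengths in m; the calibration is good to about 2 mm. A picture is of the moment at which its call begins. calibration takes no time and is no camera call.
- bot.hand_in(): hands the job in, once; it reports no verdict.
The state is a dict: "t": time; "q": joint angles; "joint_vel": joint speeds; "joint_torque": joint torques, N m; "eef_pos": TCP position; "tool_rot": TCP orientation; "contact_force": force on the tool from outside, world axes, zero at the start; "torque": the same for the moment, N m; "gripper_width": opening from 0.0 (shut) to 1.0 (fully open).
Only numpy, scipy, OpenCV 4.12 (cv2) and the standard library are available. Lean on these libraries where they do the work, as an engineer would, in place of code of your own. Each camera call takes 0.05 s, during which the arm holds its last target.

## Task

Pull the key with the flat metal head out of the wooden bit block and slide it fully home into the keyhole on the cash box lid; the pins inside are sticky, so wiggle it from side to side past them and do not force it. Then turn it clockwise (seen from above) a quarter turn to its stop and finish still gripping the key, holding it turned against the lock's return spring so that I can lift the lid. Leave the saucer, jar, screwdriver and battery where they are.

Things in the scene. Friction and masses are not known exactly. Their poses are not given: they have to be found in the camera images.
- key: The key, 72 mm long, standing blade down in the bit block. Origin at the blade's tip, z up along the key, x along the blade's width, y through its thickness; works either way round. Steel blade 8 mm wide (x), 3 mm thick (y), its end square across the width, rounded across the thickness; 26 to 32 mm above the tip it narrows to a round throat 3.6 mm thick. The head begins at 32 mm (a flat shoulder)
- key_head (a point): Centre of the key's flat metal head, 52 mm above the blade's tip; the head is 26 mm wide (x), 8 mm thick (y) and 40 mm high (z), axes as the key's. Grip its two flat faces (closing along y), at this point or above it: lower down the fingertips would strike the lock plate when the key is home. Pressing the key into the lock with 30 N or more is forcing it
- bitblock: Pine block 130 x 46 x 38 mm (x, y, z), fixed, origin at the centre of its underside. The key's slot is centred at x = -36 mm, y = 0, 10.5 mm along x by 5 mm along y, 34 mm deep; the key's shoulder rests on the block's top, so the key must rise 35 mm to come out. Steel driver bits stand up to 12 mm above the top from x = 3 to 57 mm
- cashbox: Grey steel cash box 164 x 234 mm (x, y), lid top 95 mm above the shelf, fixed, origin at the centre of its underside. Hinges on its +x side; a fold-flat handle 6 mm high lies on the lid at x = 20 to 50 mm; the lock is in the lid, 45 mm from the middle towards -x. The lid is not to be lifted
- keyhole (a point): Centre of the keyhole mouth, on top of a steel lock plate 36 x 30 mm that stands 6 mm above the lid (101 mm above the shelf). Axes as the box's: z up, x along the keyhole's long side. Keyhole worn to 14 mm (x) by 5 mm (y), plate 4 mm thick. The key goes straight down, blade width along x, until its shoulder meets the plate, the tip 32 mm below this point
- lockpins (a point): Middle of the three sticky pins in the keyway: tops 9, 15 and 21 mm below the mouth, 3.5 mm high, from +x, -x, +x. A key pushed straight down lands on them; shifted 2 to 3 mm along x away from a pin it slips past, and shifted back it shoves that pin aside (1.5 N). So rock it that far to either side under a light push (about 5 N). It can turn only within 2 mm of home, its throat then in the plate
- barrel (a joint): Angle of the lock's barrel in rad: 0 at rest, growing clockwise seen from above to its stop at 1.57. A return spring (0.02 N m at rest, 0.05 N m at the stop) drives it back when the key is let go. The keyway in the barrel is 4.2 mm wide: the blade has about 0.2 rad of play in it, so the key itself turns about 1.8 rad to bring the barrel to its stop
- saucer: White ceramic saucer, 124 mm across, 18 mm high, origin at the centre of its underside; leave it alone
- jar: Closed clear plastic screw-top jar, 60 mm across, 70 mm high, origin at the centre of its underside; leave it alone
- screwdriver: Steel precision screwdriver 130 mm long lying on the shelf along its x; leave it alone
- battery: Loose flat phone battery 60 x 88 x 5 mm lying on the shelf, origin at the centre of its underside; leave it alone
Mind the look-alikes: they are no part of the job. Leave any purple or yellow look-alike of the key alone.

How it is judged:
By the outcome, as a careful person would: the job done as asked, in the order asked, and still so for the second after the job is handed in, while the arm keeps its last pose, push and grip.
It also fails if it takes over 67 s, if anything falls off the work surface, if the arm or the gripper's body presses on something with over 40 N, if the wrist force passes 120 N, or if a joint passes its speed limit or range.

## Working session

There is one attempt and no reset: what is moved stays moved. The work goes in short steps, Python scripts to look and compute and a shell command to move; the robot and the scene stay as the last step left them, time stands still between calls to the robot, and variables do not carry over. Pictures are saved under pics/ and viewed, and the job is handed in when it is done.

```bash
mkdir -p pics; ls
python3 - <<'E'
from station import bot
import cv2,numpy as np
print(bot.get_obs())
for n in ("scene","top"):
    p,d=bot.read_camera(n); c=bot.calibration(n); print(n,c)
    cv2.imwrite(f"pics/{n}0.png",cv2.cvtColor(p,cv2.COLOR_RGB2BGR)); np.save(f"pics/{n}0d.npy",d)
E
```

```text
pics
{'t': 0.0, 'q': array([ 1.17991233,  0.47781782,  0.02238134,  1.55650383, -0.01150045,
        1.10931141, -0.08309857]), 'joint_vel': array([-4.53900719e-04, -4.80933679e-04, -6.82471504e-04,  2.61465330e-05,
        1.28015091e-03, -1.93940223e-04, -1.28594612e-03]), 'joint_torque': array([-1.29568275e-05, -5.96452260e+01,  1.60773542e+00, -2.81203043e+01,
        1.24886743e-02,  9.21315135e-03, -1.44599341e-05]), 'eef_pos': array([ 0.18812895, -0.64760313,  0.23029255]), 'tool_rot': array([ 0.56489471,  0.42491212,  0.5660407 , -0.42419522]), 'contact_force': array([-0.26969535,  0.46152192,  0.22287576]), 'torque': array([-0.03641985,  0.00998746,  0.03130113]), 'gripper_width': 0.9993626700839537}
scene {'fx': 404.10530966197075, 'fy': 404.10530966197075, 'cx': 279.1238108757584, 'cy': 207.66753526132192, 'T': array([[ 0.86499713, -0.30250787,  0.40033605,  0.929948  ],
       [ 0.50170068,  0.50750701, -0.70052342, -0.66070298],
       [ 0.0087405 ,  0.80679962,  0.59076051,  0.63491906],
       [ 0.        ,  0.        ,  0.        ,  1.        ]])}
top {'fx': 399.63951771699993, 'fy': 399.63951771699993, 'cx': 286.88260706339474, 'cy': 205.4848321129611, 'T': array([[-0.02146661,  0.99174632, -0.12640577,  0.47709761],
       [-0.99976512, -0.02091737,  0.00567096, -0.02081933],
       [ 0.00298008,  0.12649782,  0.99196241,  0.82331949],
       [ 0.        ,  0.        ,  0.        ,  1.        ]])}
```

View pics/scene0.png

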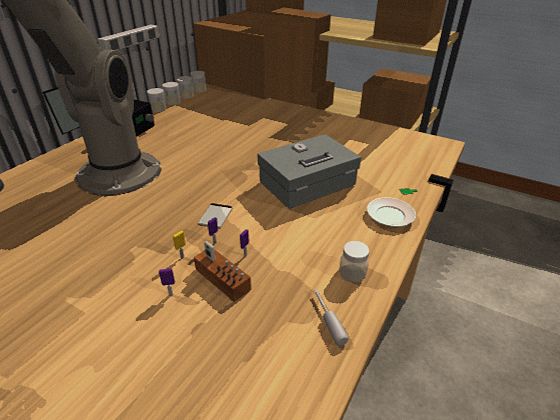

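View pics/top0.png

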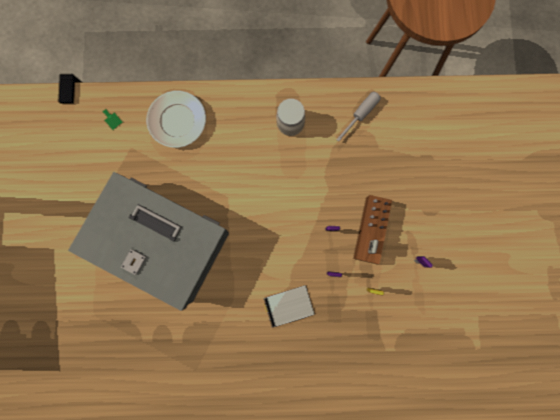

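The top view shows these candidates:
- Grey/metal head in the bit block: (375,246)
- Purple look-alikes: (332,229), (334,274), (424,262)
- Yellow look-alike: (376,291)

By the description, the metal head in the block is the key. I'll check that in a close crop.

Run:
```python
import cv2,numpy as np
t=cv2.imread("pics/top0.png");s=cv2.imread("pics/scene0.png")
def z(a,x0,y0,x1,y1): return cv2.resize(a[y0:y1,x0:x1],(395,395),interpolation=cv2.INTER_NEAREST)
cv2.imwrite("pics/crop1.png",np.hstack([z(t,340,190,420,270),z(s,160,205,260,305)]))
cv2.imwrite("pics/crop2.png",np.hstack([z(t,100,230,160,290),z(s,270,120,350,200)]))
```

```text
(no output)
```

View pics/crop1.png

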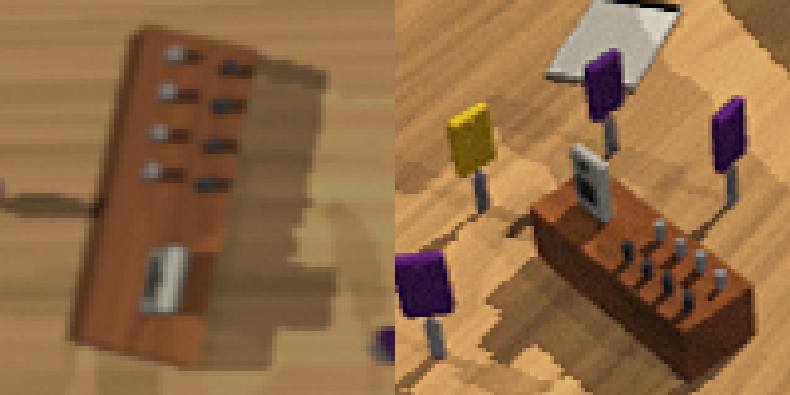

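View pics/crop2.png

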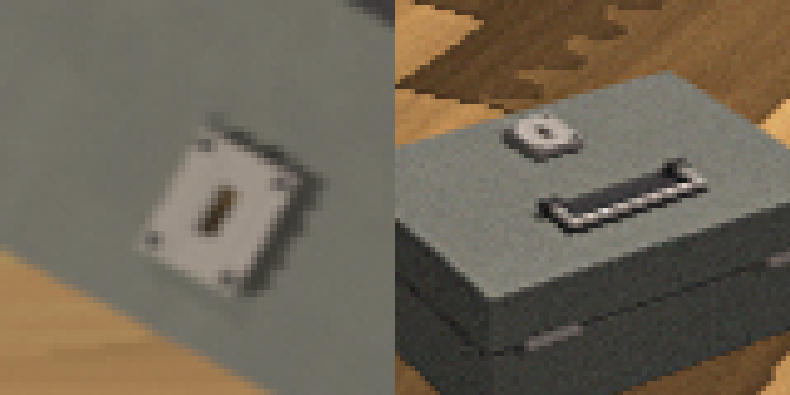

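```bash
cat > h.py <<'E'
import cv2,numpy as np
from station import bot
from scipy.spatial.transform import Rotation as R
def ray(n,u,v):
    c=bot.calibration(n);T=c["T"]
    d=np.array([(u-c["cx"])/c["fx"],-(v-c["cy"])/c["fy"],-1.0])
    return T[:3,3],T[:3,:3]@d
def onz(n,u,v,z):
    o,d=ray(n,u,v);return (o+d*(z-o[2])/d[2])
def proj(n,P):
    c=bot.calibration(n);T=c["T"];p=T[:3,:3].T@(np.array(P)-T[:3,3])
    return np.array([c["cx"]+c["fx"]*p[0]/-p[2],c["cy"]-c["fy"]*p[1]/-p[2]])
def tri(u1,u2):
    o1,d1=ray("top",*u1);o2,d2=ray("scene",*u2)
    A=np.stack([d1,-d2],1);s=np.linalg.lstsq(A,o2-o1,rcond=None)[0]
    a,b=o1+s[0]*d1,o2+s[1]*d2
    return (a+b)/2,np.linalg.norm(a-b)
def shot(n,name):
    p,d=bot.read_camera(n);b=cv2.cvtColor(p,cv2.COLOR_RGB2BGR);cv2.imwrite(f"pics/{name}.png",b);return b,d
E
python3 - <<'E'
from h import *
t=cv2.imread("pics/top0.png");s=cv2.imread("pics/scene0.png")
dt=np.load("pics/top0d.npy")
hsv=cv2.cvtColor(t,cv2.COLOR_BGR2HSV); print("hsv block",hsv[225,370],hsv[255,365],"table",hsv[240,350],"key",hsv[245,374])
def comps(m,box,amin):
    x0,y0,x1,y1=box;mm=np.zeros_like(m);mm[y0:y1,x0:x1]=m[y0:y1,x0:x1]
    cs,_=cv2.findContours(mm,cv2.RETR_EXTERNAL,cv2.CHAIN_APPROX_NONE)
    return [c for c in cs if cv2.contourArea(c)>=amin]
# height map using depth
v,u=np.mgrid[0:420,0:560]
def world(n,d):
    c=bot.calibration(n);T=c["T"];P=np.stack([(u-c["cx"])/c["fx"]*d,-(v-c["cy"])/c["fy"]*d,-d],-1)
    return P@T[:3,:3].T+T[:3,3]
W=world("top",dt);Z=W[...,2]
print("key Z patch\n",np.round(Z[236:258:2,366:386:2]*1000).astype(int))
m=((Z>.028)&(Z<.048)).astype(np.uint8)*255
for c in comps(m,(340,185,415,275),100):
    r=cv2.minAreaRect(c);print("block",r,[onz("top",*p,.038)[:2].round(4) for p in cv2.boxPoints(r)],onz("top",*r[0],.038).round(4))
m=((Z>.06)&(Z<.09)).astype(np.uint8)*255
for c in comps(m,(340,185,415,275),5):
    r=cv2.minAreaRect(c);print("keyhead",r,onz("top",*r[0],.078).round(4))
    P=W[m>0];
m=((Z>.085)&(Z<.11)).astype(np.uint8)*255
for c in comps(m,(60,160,240,320),500):
    r=cv2.minAreaRect(c);print("box",r,[onz("top",*p,.095)[:2].round(4) for p in cv2.boxPoints(r)],onz("top",*r[0],.095).round(4))
g=hsv
m=((hsv[...,2]>130)&(hsv[...,1]<60)).astype(np.uint8)*255
for c in comps(m,(110,240,160,285),50):
    r=cv2.minAreaRect(c);print("plate",r,[onz("top",*p,.101)[:2].round(4) for p in cv2.boxPoints(r)],onz("top",*r[0],.101).round(4))
m=((hsv[...,1]>90)).astype(np.uint8)*255
for c in comps(m,(122,250,145,274),2):
    r=cv2.minAreaRect(c);M=cv2.moments(c);print("hole",r,onz("top",*r[0],.101).round(4))
for c in comps(((hsv[...,2]>130)&(hsv[...,1]<60)).astype(np.uint8)*255,(360,230,392,262),5):
    r=cv2.minAreaRect(c);print("keytop white",r,onz("top",*r[0],.078).round(4),[onz("top",*p,.078)[:2].round(4) for p in cv2.boxPoints(r)])
E
```

```text
hsv block [ 15  31 114] [ 12 163 125] table [ 16 125 155] key [ 28  27 168]
key Z patch
 [[39 39 38 41 40 38 39 38 39 37]
 [38 39 38 40 40 40 39 37 39  2]
 [39 41 37 63 78 79 38 40 38  1]
 [40 38 50 69 79 77 38 37 38  1]
 [37 36 55 76 79 78 40 38 40  1]
 [40 38 59 76 78 79 39 40 38  0]
 [39 42 62 76 78 77 36 38  0  1]
 [38 46 66 77 78 39 38 38  1  1]
 [40 47 65 77 79 37 37 37  1  0]
 [41 36 39 39 40 38 37 38  2 -2]
 [40 38 38 39 40 40 39 37 -1  1]]
block ((373.06610107421875, 229.01370239257812), (24.58281135559082, 66.18449401855469), 11.689369201660156) [array([ 0.4694, -0.1545]), array([ 0.5966, -0.1866]), array([ 0.5856, -0.234 ]), array([ 0.4588, -0.2009])] [ 0.5269 -0.1938  0.038 ]
keyhead ((373.2115173339844, 246.4423065185547), (6.079599857330322, 13.728129386901855), 11.309932708740234) [ 0.492  -0.1837  0.078 ]
box ((145.88174438476562, 239.6123504638672), (129.4888458251953, 92.98985290527344), 28.03385353088379) [array([0.4968, 0.3745]), array([0.6467, 0.3008]), array([0.5291, 0.0889]), array([0.3849, 0.1668])] [0.5129 0.2323 0.095 ]
plate ((132.10000610351562, 261.800048828125), (16.099689483642578, 20.124608993530273), 26.56505012512207) [array([0.4644, 0.2745]), array([0.496 , 0.2594]), array([0.4826, 0.2332]), array([0.4512, 0.2485])] [0.4735 0.2539 0.101 ]
hole ((132.70001220703125, 261.6000061035156), (0.8944271206855774, 5.813776969909668), 26.56505012512207) [0.4738 0.2528 0.101 ]
keytop white ((373.9999694824219, 246.0), (3.1378581523895264, 12.551432609558105), 11.309932708740234) [ 0.4928 -0.1852  0.078 ] [array([ 0.4822, -0.1796]), array([ 0.5048, -0.1852]), array([ 0.5035, -0.1909]), array([ 0.4809, -0.1852])]
```

The crop confirms the bare metal head at the left end of the block, (375,246) in the top view. The slot at (133,262) in the lock plate also fits the box geometry within 1 mm. Next I'll work out the neighbours, tool yaw and the needed motion.

Run:
```python
from h import *
t=cv2.imread("pics/top0.png");dt=np.load("pics/top0d.npy")
o=bot.get_obs();w,x,y,z=o["tool_rot"];Rm=R.from_quat([x,y,z,w]).as_matrix();print(Rm.round(3))
print("toolz yaw",np.degrees(np.arctan2(Rm[1,2],Rm[0,2])))
hsv=cv2.cvtColor(t,cv2.COLOR_BGR2HSV)
m=((hsv[...,0]>120)&(hsv[...,0]<160)&(hsv[...,1]>120)).astype(np.uint8)*255
m|=((hsv[...,0]>22)&(hsv[...,0]<35)&(hsv[...,1]>200)).astype(np.uint8)*255
cs,_=cv2.findContours(m,cv2.RETR_EXTERNAL,cv2.CHAIN_APPROX_NONE)
for c in cs:
    if cv2.contourArea(c)>10:
        u,v=cv2.minAreaRect(c)[0]; d=dt[int(v)-1:int(v)+2,int(u)-1:int(u)+2]
        cc=bot.calibration("top");T=cc["T"]
        P=[(T@np.array([(u-cc["cx"])/cc["fx"]*q,-(v-cc["cy"])/cc["fy"]*q,-q,1]))[2] for q in d.ravel()]
        zt=max(P); print((u,v),zt,onz("top",u,v,zt).round(3))
K=np.array([.492,-.185]);a=np.radians(-14.3);print("key",K)
# line fits of box edges from depth-based mask
v,u=np.mgrid[0:420,0:560];c=bot.calibration("top");T=c["T"]
P=np.stack([(u-c["cx"])/c["fx"]*dt,-(v-c["cy"])/c["fy"]*dt,-dt],-1)@T[:3,:3].T+T[:3,3]
for zz,box,h in ((.095,(60,160,240,320),.01),(.038,(340,185,415,275),.008)):
    m=np.abs(P[...,2]-zz)<h;x0,y0,x1,y1=box;mm=np.zeros(m.shape,np.uint8);mm[y0:y1,x0:x1]=m[y0:y1,x0:x1]
    mm=cv2.morphologyEx(mm,cv2.MORPH_CLOSE,np.ones((7,7)))
    mm=cv2.morphologyEx(mm,cv2.MORPH_OPEN,np.ones((5,5)))
    c1=max(cv2.findContours(mm,cv2.RETR_EXTERNAL,cv2.CHAIN_APPROX_NONE)[0],key=cv2.contourArea)[:,0].astype(float)
    W=np.array([onz("top",*p,zz)[:2] for p in c1])
    r=cv2.minAreaRect((W*1000).astype(np.float32));print(r)
    bp=cv2.boxPoints(r)/1000
    for i in range(4):
        A,B=bp[i],bp[(i+1)%4];e=(B-A)/np.linalg.norm(B-A);n=np.array([-e[1],e[0]])
        s=(W-A)@e;L=np.linalg.norm(B-A);k=(np.abs((W-A)@n)<.007)&(s>.15*L)&(s<.85*L)
        vx,vy,px,py=cv2.fitLine(W[k].astype(np.float32),cv2.DIST_HUBER,0,1e-5,1e-5).ravel();print("edge yaw",np.degrees(np.arctan2(vy,vx)),L.round(4),(px,py))
```

```text
[[-0.001  0.96   0.279]
 [ 0.002  0.279 -0.96 ]
 [-1.    -0.    -0.002]]
toolz yaw -73.79760223657186
(334.376953125, 273.984619140625) 0.07503165476147955 [ 0.443 -0.11   0.075]
(423.75006103515625, 261.2500305175781) 0.07296241985082097 [ 0.463 -0.278  0.073]
(332.0, 228.5) 0.0749155254863958 [ 0.527 -0.109  0.075]
key [ 0.492 -0.185]
((513.1028442382812, 231.7340087890625), (236.11495971679688, 164.22019958496094), 61.68875503540039)
edge yaw -28.310822 0.1642 (np.float32(0.45716488), np.float32(0.12872724))
edge yaw 61.685158 0.2361 (np.float32(0.58748895), np.float32(0.19836363))
edge yaw -28.336115 0.1642 (np.float32(0.56839603), np.float32(0.33513543))
edge yaw 61.701725 0.2361 (np.float32(0.44129735), np.float32(0.2699437))
((527.6151733398438, -194.0558624267578), (47.98187255859375, 130.20416259765625), 75.74703216552734)
edge yaw -14.6280365 0.1302 (np.float32(0.52167773), np.float32(-0.21632954))
edge yaw 75.68572 0.048 (np.float32(0.5898991), np.float32(-0.20911464))
edge yaw -14.274401 0.1302 (np.float32(0.5334462), np.float32(-0.17208879))
edge yaw 76.66738 0.048 (np.float32(0.4654884), np.float32(-0.17880622))
```

```bash
python3 -m jog '0 35 -30 0 0 0 30; 0 35 -30 0 0 0 30; 0 35 -30 0 0 0 30; 0 35 -30 0 0 0 30; 0 35 -30 0 0 0 30'; python3 -m jog '0 35 -30 0 0 0 30; 0 35 -30 0 0 0 30; 0 35 -30 0 0 0 30; 0 35 -30 -1.4 0 0 30; 0 35 -30 -1.4 0 0 30';python3 -c "
from station import bot;print(bot.get_obs()['q'])"
```

```text
t: 0.6
eef_pos: [0.3151, -0.4534, 0.231]
tool_rot: [0.565, 0.425, 0.566, -0.425]
contact_force: [1.6, -0.1, -0.6]
gripper_width: 0.355
t: 1.1
eef_pos: [0.4359, -0.2575, 0.2312]
tool_rot: [0.623, 0.336, 0.622, -0.336]
contact_force: [-0.3, -0.4, -0.3]
gripper_width: 0.354
[ 0.62102665  0.21277489 -0.24172143  1.93944423  0.06028162  0.99584399
 -0.6370208 ]
```

```bash
for i in 1 2 ; do python3 -m jog '0 0 0 -1.4 0 0 30; 0 0 0 -1.4 0 0 30; 0 0 0 -1.4 0 0 30; 0 0 0 -1.4 0 0 30; 0 0 0 -1.4 0 0 30'; done;  python3 -m jog '0 0 0 -1.4 0 0 30; 0 0 0 -1.4 0 0 30; 0 0 0 -1.4 0 0 30; 0 0 0 -1.4 0 0 30; 0 0 0 -1.2 0 0 30';cat >> h.py <<'E'
def plan(x,y,z,yaw):
    o=bot.get_obs();w,a,b,c=o["tool_rot"];M=R.from_quat([a,b,c,w]).as_matrix()
    d=M.T@(np.array([x,y,z])-o["eef_pos"])*1000
    # target: tool x down, tool z at yaw
    zz=np.array([np.cos(np.radians(yaw)),np.sin(np.radians(yaw)),0]);xx=np.array([0,0,-1.]);N=np.stack([xx,np.cross(zz,xx),zz],1)
    rv=np.degrees(R.from_matrix(M.T@N).as_rotvec())/6
    print("t",round(o["t"],2),"pos",o["eef_pos"].round(4),"yaw",np.degrees(np.arctan2(M[1,2],M[0,2])).round(2),"d",d.round(1),"rot",rv.round(2),"F",o["contact_force"].round(1),"T",o["torque"].round(2),"gw",round(o["gripper_width"]*85.4,1),"q7",o["q"][[4,5,6]].round(2))
E
python3 -c "
from h import *
plan(.4927,-.1852,.130,75.7)"
```

```text
t: 1.6
eef_pos: [0.4346, -0.2591, 0.231]
tool_rot: [0.701, 0.09, 0.702, -0.09]
contact_force: [-0.0, -0.6, 0.1]
gripper_width: 0.352
t: 2.1
eef_pos: [0.4345, -0.2591, 0.231]
tool_rot: [0.687, -0.167, 0.687, 0.167]
contact_force: [0.4, 0.4, 0.1]
gripper_width: 0.35
t: 2.6
eef_pos: [0.4345, -0.2591, 0.231]
tool_rot: [0.586, -0.396, 0.586, 0.396]
contact_force: [-0.5, -0.5, -0.2]
gripper_width: 0.351
t 2.6 pos [ 0.4345 -0.2591  0.231 ] yaw 68.13 d [101.  -26.5  90.2] rot [-1.26  0.   -0.01] F [-0.5 -0.5 -0.2] T [-0.01  0.02  0.04] gw 29.9 q7 [0.15 1.01 1.46]
```

```bash
python3 -m jog '0 -13 45 -1.26 0 0 30; 0 -13.5 45 0 0 0 30; 40 0 0 0 0 0 30; 35 0 0 0 0 0 30; 26 0 0 0 0 0 30'; python3 -c "
from h import *
plan(.4927,-.1852,.130,75.7)
shot('top','top1');shot('scene','scene1')
plan(.4927,-.1852,.130,75.7)
t=cv2.imread('pics/top1.png');s=cv2.imread('pics/scene1.png')
f=lambda a,x,y:cv2.resize(a[y:y+100,x:x+100],(395,395),interpolation=cv2.INTER_NEAREST)
cv2.imwrite('pics/c3.png',np.hstack([f(t,325,190),f(s,160,195)]))
"
```

```text
t: 3.1
eef_pos: [0.4873, -0.1817, 0.1281]
tool_rot: [0.559, -0.432, 0.56, 0.433]
contact_force: [-0.5, 0.4, -0.0]
gripper_width: 0.347
t 3.1 pos [ 0.4873 -0.1817  0.1281] yaw 75.41 d [-1.9 -6.1 -2. ] rot [-0.05  0.   -0.02] F [-0.5  0.4 -0. ] T [-0.02  0.03  0.03] gw 29.7 q7 [0.3  0.83 1.28]
t 3.2 pos [ 0.4854 -0.1815  0.1268] yaw 75.39 d [-3.2 -8.  -1.7] rot [-0.05  0.01 -0.07] F [-0.5  0.8 -0.2] T [0.01 0.03 0.03] gw 30.2 q7 [0.3  0.83 1.28]
```

View pics/c3.png

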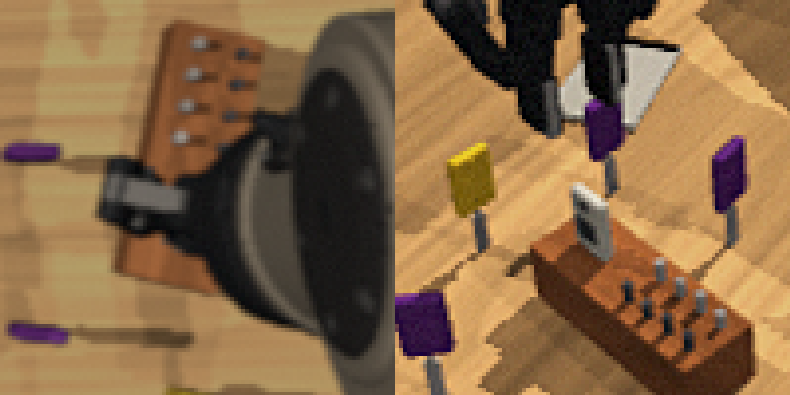

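```bash
python3 -m jog '-3 -8 -1.7 -0.05 0 -0.07 30; 0 0 0 0 0 0 30'; python3 -c "
from h import *
plan(.4927,-.1852,.047,75.7)"
```

```text
t: 3.4
eef_pos: [0.498, -0.1869, 0.1355]
tool_rot: [0.561, -0.437, 0.556, 0.43]
contact_force: [-0.2, 0.1, 0.2]
gripper_width: 0.352
t 3.4 pos [ 0.498  -0.1869  0.1355] yaw 75.64 d [88.4  6.6  0.3] rot [-0.01 -0.    0.11] F [-0.2  0.1  0.2] T [-0.   -0.   -0.01] gw 30.1 q7 [0.3  0.83 1.29]
```

```bash
for i in 1 2 3; do python3 -m jog '0 0 0 0 0 0 30;0 0 0 0 0 0 30' >/dev/null; python3 -c "
from h import *
plan(.4927,-.1852,.047,75.7)"; done
```

```text
t 3.6 pos [ 0.4963 -0.1863  0.1345] yaw 75.64 d [87.4  4.5  0.2] rot [-0.01 -0.    0.09] F [-0.7  0.1 -0.1] T [0.05 0.03 0.02] gw 30.1 q7 [0.3  0.83 1.29]
t 3.8 pos [ 0.4956 -0.186   0.1336] yaw 75.66 d [86.6  3.7  0.1] rot [-0.01 -0.    0.07] F [ 0.7  0.2 -0.1] T [0.04 0.03 0.  ] gw 29.6 q7 [0.3  0.83 1.29]
t 4.0 pos [ 0.4956 -0.186   0.1333] yaw 75.66 d [86.3  3.6  0. ] rot [-0.01 -0.    0.07] F [ 0.6 -0.3 -0.8] T [ 0.02 -0.    0.01] gw 29.9 q7 [0.3  0.83 1.29]
```

```bash
python3 -m jog '15 3.6 0 0 0 0.07 30;20 0 0 0 0 0 30;15 0 0 0 0 0 30; 10 0 0 0 0 0 30; 0 0 0 0 0 0 30' >/dev/null; python3 -c "
from h import *
plan(.4927,-.1852,.047,75.7);shot('scene','scene2')
s=cv2.imread('pics/scene2.png');cv2.imwrite('pics/c4.png',cv2.resize(s[195:295,160:260],(500,500),interpolation=cv2.INTER_NEAREST))"
```

```text
t 4.5 pos [ 0.4911 -0.1846  0.0715] yaw 75.68 d [24.5 -1.8 -0.1] rot [-0.    0.   -0.03] F [-0.1  0.7 -0.3] T [ 0.03  0.03 -0.04] gw 30.0 q7 [0.37 0.72 1.23]
```

View pics/c4.png

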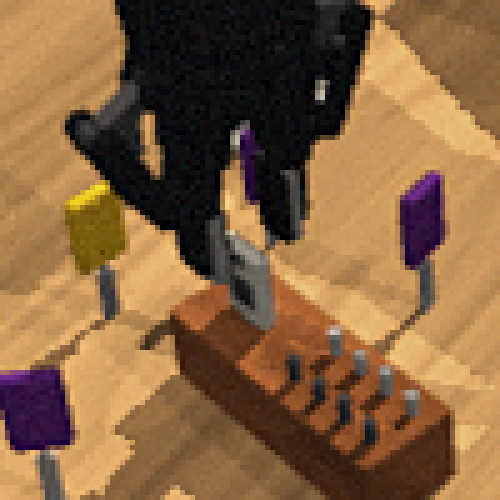

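The fingers straddle the metal key, with its head between the pads. The other keys are clear. I'll lower the rest of the way and close.

```bash
python3 -m jog '8 -0.5 0 0 0 0 30;8 0 0 0 0 0 30;8 0 0 0 0 0 30;0 0 0 0 0 0 30;0 0 0 0 0 0 30' ; python3 -m jog '0 0 0 0 0 0 30;0 0 0 0 0 0 30'>/dev/null; python3 -c "
from h import *
plan(.4927,-.1852,.047,75.7)"
```

```text
t: 5.05
eef_pos: [0.4926, -0.1851, 0.0491]
tool_rot: [0.558, -0.434, 0.559, 0.434]
contact_force: [-0.5, -0.4, -0.3]
gripper_width: 0.349
t 5.25 pos [ 0.493  -0.1853  0.0496] yaw 75.66 d [2.6 0.3 0. ] rot [-0.01 -0.    0.01] F [ 0.1 -0.   0.1] T [-0.02 -0.04  0.01] gw 30.3 q7 [0.4  0.68 1.2 ]
```

```bash
python3 -m jog '2 0 0 0 0 0 18;0 0 0 0 0 0 12;0 0 0 0 0 0 6;0 0 0 0 0 0 3;0 0 0 0 0 0 3' 60 ; python3 -c "
from h import *
plan(.4927,-.1852,.047,75.7)"; python3 -m jog '0 0 0 0 0 0 3;0 0 0 0 0 0 3;0 0 0 0 0 0 3' 80 ; python3 -c "
from h import *
plan(.4927,-.1852,.047,75.7)"
```

```text
t: 5.75
eef_pos: [0.4925, -0.1857, 0.0473]
tool_rot: [0.558, -0.434, 0.559, 0.433]
contact_force: [0.5, -2.6, 0.1]
gripper_width: 0.081
t 5.75 pos [ 0.4925 -0.1857  0.0473] yaw 75.63 d [ 0.3 -0.   0.6] rot [-0.01 -0.01 -0.  ] F [ 0.5 -2.6  0.1] T [-0.54  0.11 -0.  ] gw 6.9 q7 [0.41 0.67 1.2 ]
t: 6.05
eef_pos: [0.4925, -0.1857, 0.0473]
tool_rot: [0.558, -0.434, 0.559, 0.433]
contact_force: [-2.1, -3.2, 1.0]
gripper_width: 0.081
t 6.05 pos [ 0.4925 -0.1857  0.0473] yaw 75.64 d [ 0.3 -0.   0.5] rot [-0.01 -0.01 -0.  ] F [-2.1 -3.2  1. ] T [-0.76  0.29 -0.01] gw 6.9 q7 [0.41 0.67 1.2 ]
```

```bash
python3 -m jog '-4 0 -0.4 0 0 0 3;-6 0 0 0 0 0 3;-8 0 0 0 0 0 3;-8 0 0 0 0 0 3;-8 0 0 0 0 0 3' ;python3 -m jog '-10 0 0 0 0 0 3;-15 0 0 0 0 0 3;-20 0 0 0 0 0 3;-20 0 0 0 0 0 3;-15 0 0 0 0 0 3' ; python3 -c "
from h import *
plan(.4735,.2530,.19,61.7)"
```

```text
t: 6.55
eef_pos: [0.4931, -0.1851, 0.0823]
tool_rot: [0.559, -0.434, 0.558, 0.434]
contact_force: [-0.2, -0.5, -1.4]
gripper_width: 0.08
t: 7.05
eef_pos: [0.4934, -0.1853, 0.1635]
tool_rot: [0.559, -0.434, 0.558, 0.433]
contact_force: [0.4, -0.0, -0.7]
gripper_width: 0.08
t 7.05 pos [ 0.4934 -0.1853  0.1635] yaw 75.69 d [-26.7 127.5 419.8] rot [2.33 0.   0.02] F [ 0.4 -0.  -0.7] T [ 0.   -0.07  0.  ] gw 6.8 q7 [0.26 0.9  1.32]
```

```bash
python3 -m jog '-15 0 0 1.17 0 0 3;-12 0 0 1.16 0 0 3;0 0 0 0 0 0 3' ; python3 -c "
from h import *
plan(.4735,.2530,.19,61.7);shot('scene','scene3')
s=cv2.imread('pics/scene3.png');cv2.imwrite('pics/c5.png',cv2.resize(s[150:290,150:290],(560,560),interpolation=cv2.INTER_NEAREST))"
```

```text
t: 7.35
eef_pos: [0.4939, -0.1856, 0.1905]
tool_rot: [0.608, -0.363, 0.606, 0.361]
contact_force: [0.0, 0.6, -0.6]
gripper_width: 0.078
t 7.35 pos [ 0.4939 -0.1856  0.1905] yaw 61.63 d [-1.000e-01  2.263e+02  3.763e+02] rot [-0.01  0.    0.04] F [ 0.   0.6 -0.6] T [-0.05  0.    0.01] gw 6.7 q7 [0.21 0.94 1.12]
```

View pics/c5.png

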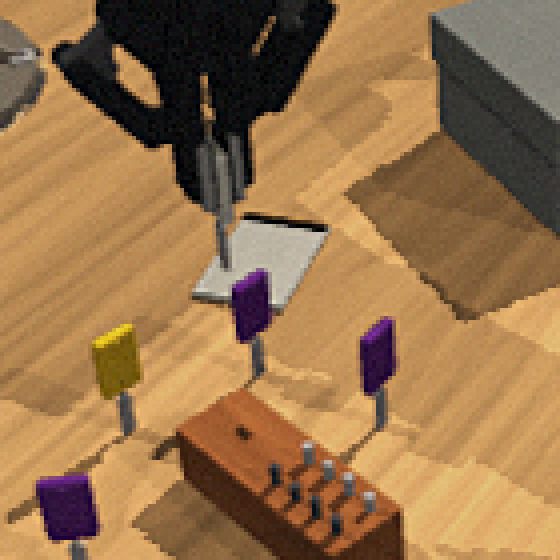

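```bash
python3 -m jog '0 11 19 0 0 0 3;0 20 33 0 0 0 3;0 24 40 0 0 0 3;0 24 40 0 0 0 3;0 24 40 0 0 0 3' ; python3 -m jog '0 24 40 0 0 0 3;0 24 40 0 0 0 3;0 22 36 0 0 0 3;0 16 27 0 0 0 3;0 10 18 0 0 0 3' >/dev/null; python3 -m jog '0 0 0 0 0 0 3;0 0 0 0 0 0 3;0 0 0 0 0 0 3' ;python3 -c "
from h import *
plan(.4735,.2530,.19,61.7)"
```

```text
t: 7.9
eef_pos: [0.4827, 0.0162, 0.1877]
tool_rot: [0.606, -0.363, 0.607, 0.364]
contact_force: [0.9, 0.2, 0.2]
gripper_width: 0.076
t: 8.7
eef_pos: [0.4754, 0.2004, 0.1877]
tool_rot: [0.607, -0.363, 0.608, 0.362]
contact_force: [0.5, -0.2, -0.5]
gripper_width: 0.078
t 8.7 pos [0.4754 0.2004 0.1877] yaw 61.66 d [-2.4 26.6 45.4] rot [-0.01 -0.01 -0.  ] F [ 0.5 -0.2 -0.5] T [-0.01  0.01  0.04] gw 6.6 q7 [0.28 0.95 0.3 ]
```

```bash
python3 -m jog '0 9 15 0 0 0 3;0 9 16 0 0 0 3;5 8.6 14 0 0 0 3;10 0 0 0 0 0 3;10 0 0 0 0 0 3' ; python3 -m jog '5 0 0 0 0 0 3;0 0 0 0 0 0 3;0 0 0 0 0 0 3;0 0 0 0 0 0 3' >/dev/null;python3 -c "
from h import *
plan(.4735,.2530,.151,61.7)
shot('scene','scene4');shot('top','top4')
s=cv2.imread('pics/scene4.png');t=cv2.imread('pics/top4.png');f=lambda a,x,y:cv2.resize(a[y:y+66,x:x+66],(396,396),interpolation=cv2.INTER_NEAREST)
cv2.imwrite('pics/c6.png',np.hstack([f(t,100,230),f(s,270,100)]))"
```

```text
t: 9.2
eef_pos: [0.4735, 0.2526, 0.1623]
tool_rot: [0.607, -0.363, 0.608, 0.362]
contact_force: [0.5, 0.2, -1.3]
gripper_width: 0.077
t 9.6 pos [0.4737 0.2539 0.1586] yaw 61.65 d [ 7.6 -0.3 -0.9] rot [-0.01  0.    0.  ] F [ 0.3 -1.4  0.1] T [-0.06  0.03  0.  ] gw 7.0 q7 [0.34 0.92 0.16]
```

View pics/c6.png

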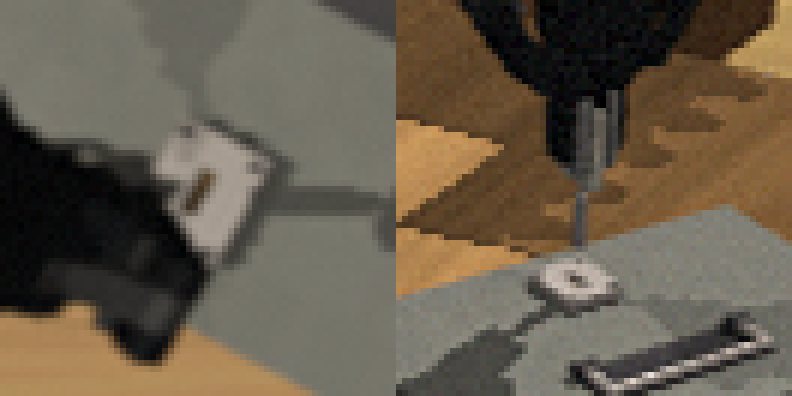

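```bash
python3 -c "
from h import *
p=[.4737,.2539]
print('tip',proj('scene',p+[.1173]),'hole',proj('scene',[.4735,.2530,.101]), proj('top',[.4735,.2530,.101]),'key slot',proj('top',[.4927,-.1852,.038]),proj('scene',[.4927,-.1852,.038]))
for n in('scene3','scene4'):pass
s=cv2.imread('pics/scene4.png');g=cv2.cvtColor(s,cv2.COLOR_BGR2GRAY)
print(g[138:152,290:312])
d=cv2.imread('pics/scene0.png',0);print(d[140:153,290:312])
cv2.imwrite('pics/c7.png',cv2.resize(s[115:155,280:320],(600,600),interpolation=cv2.INTER_CUBIC))
# slot of block in scene3
b=cv2.imread('pics/scene3.png',0)[250:266,200:222];print(b)
"
```

```text
tip [300.48231901 141.61191506] hole [300.03964358 146.94846015] [132.60443451 261.79035613] key slot [369.5114211  246.59263489] [211.11024244 258.37040915]
[[ 75  80  76  74  71  71  72  75  71  65  72  84  94  93  89  91  91  92
  105 114 117 127]
 [ 70  72  71  72  66  73  70  68  66  64  70  79  92  87  94 107 113 128
  127 125 131 123]
 [101 104  95 103 104 100  93  93  85  63  61  89 115 121 131 132 126 124
  128 126 129 128]
 [ 66  81 104 105  97  94  91  99 107 104  96 108 129 127 129 128 127 130
  125 125 120 124]
 [143 124  65  78 101 111 121 126 123 128 140 135 123 124 131 125 129 129
  127 129 128 126]
 [147 136 130 127 123 116 136 149 160 154 118 149 138 126 121 127 123 120
  127 124 127 126]
 [133 131 136 135 140 172 177 183 181 186 175 183 173 159 133 119 127 127
  125 124 127 129]
 [121 127 124 122 150 186 183 172 142 133 170 181 178 182 162 129 120 127
  126 124 116 127]
 [119 115  86  93 154 191 179 179 149  66  83 142 182 179 185 174 148 123
  125 131 122 125]
 [121 101  62  63 106 163 194 189 181 150 111 122 157 184 179 126  92 120
  122 131 124 124]
 [130 108  5
[... 2359 characters left out ...]
0  41  59  99 121 126 122 117
  117 119 115 113]
 [109 109 108 112 105 107 108 107 101  93  61  39  79 103 114 115 118 123
  127 118 116 114]
 [110 115 110 110 114 112 109 103 107  97  93  90 107 106 111 109 117 115
  119 122 120 117]
 [127 116 111 108 106 107 112 113 105 102 105 101 107 105 112 107 116 114
  116 120 119 120]
 [ 79 110 119 108 107 107 110 111 109 105 103 102 102 105 106 110 113 115
  116 112 109 107]
 [ 44  65 106 120 112 111 107 107 109 107 109 104 102 101  98 108 107 112
  114 116 113 109]
 [ 39  40  67 109 126 112 110 105 110 114 106 109 107  98 103 102 105 108
  114 114 116 118]
 [ 45  42  41  56  95 126 117 105 104 111 113 111 106 107 105 103 103  94
   92 110 111 119]]
```

View pics/c7.png

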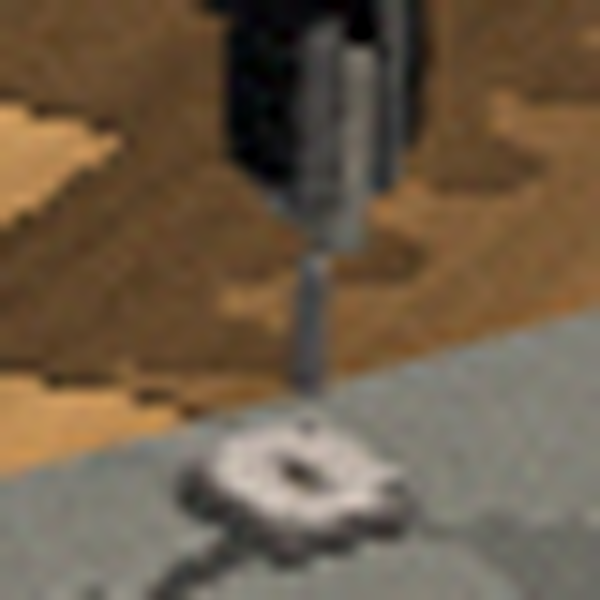

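```bash
python3 -m jog '5 0 -1.2 0 0 0 3;5 0 0 0 0 0 3;4 0 0 0 0 0 3;0 0 0 0 0 0 3;0 0 0 0 0 0 3' ; python3 -m jog '0 0 0 0 0 0 3;0 0 0 0 0 0 3' >/dev/null;python3 -c "
from h import *
plan(.4735,.2530,.1423,61.7)"
```

```text
t: 10.2
eef_pos: [0.4727, 0.2531, 0.1441]
tool_rot: [0.607, -0.363, 0.607, 0.363]
contact_force: [-0.9, 0.6, -0.6]
gripper_width: 0.078
t 10.4 pos [0.4729 0.2532 0.1444] yaw 61.68 d [ 2.1 -0.6  0.1] rot [-0.  0.  0.] F [-0.1 -0.7 -0.9] T [-0.01  0.02  0.06] gw 6.5 q7 [0.36 0.89 0.15]
```

```bash
python3 -m jog '1 0 -0.4 0 0 0 3;1 0 0 0 0 0 3;1 0 0 0 0 0 3;1 0 0 0 0 0 3;0 0 0 0 0 0 3' ;python3 -c "
from h import *
plan(.4735,.2530,.1423,61.7)"; python3 -m jog '1 0 0 0 0 0 3;0.5 0 0 0 0 0 3;0 0 0 0 0 0 3;0 0 0 0 0 0 3' >/dev/null;python3 -c "
from h import *
plan(.4735,.2530,.1423,61.7)"
```

```text
t: 10.9
eef_pos: [0.4725, 0.2527, 0.1401]
tool_rot: [0.607, -0.363, 0.607, 0.363]
contact_force: [-0.0, -0.3, -0.6]
gripper_width: 0.077
t 10.9 pos [0.4725 0.2527 0.1401] yaw 61.68 d [-2.2 -0.7  0.7] rot [-0. -0. -0.] F [-0.  -0.3 -0.6] T [ 0.02 -0.02 -0.01] gw 6.5 q7 [0.36 0.88 0.15]
t 11.3 pos [0.4726 0.2528 0.1388] yaw 61.68 d [-3.5 -0.7  0.6] rot [-0. -0.  0.] F [-0.1 -0.2 -0.1] T [0.03 0.04 0.03] gw 6.9 q7 [0.36 0.88 0.14]
```

```bash
python3 -m jog '1 0 0 0 0 0 3;1 1 0 0 0 0 3;0 1 0 0 0 0 3;0 0 0 0 0 0 3;0 0 0 0 0 0 3' >/dev/null;python3 -c "
from h import *
plan(.4735,.2530,.1423,61.7)"; python3 -m jog '0 0.5 0 0 0 0 3;0 0.5 0 0 0 0 3;0 0 0 0 0 0 3' >/dev/null;python3 -c "
from h import *
plan(.4735,.2530,.1423,61.7)";  python3 -m jog '0 0.5 0 0 0 0 3;0 0.5 0 0 0 0 3;0 0 0 0 0 0 3' >/dev/null;python3 -c "
from h import *
plan(.4735,.2530,.1423,61.7)"
```

```text
t 11.8 pos [0.4707 0.2539 0.1368] yaw 61.69 d [-5.5 -2.8  0.5] rot [-0.  0. -0.] F [-0.1 -0.5 -0.6] T [0.18 0.   0.01] gw 6.7 q7 [0.37 0.88 0.14]
t 12.1 pos [0.4704 0.254  0.1369] yaw 61.67 d [-5.4 -3.2  0.6] rot [-0.01  0.    0.01] F [ 1.9  0.2 -0.6] T [-0.04 -0.5  -0.01] gw 6.9 q7 [0.37 0.87 0.14]
t 12.4 pos [0.47   0.2542 0.1369] yaw 61.64 d [-5.4 -3.6  0.6] rot [-0.01  0.    0.01] F [ 4.4 -1.5 -1.3] T [-0.41 -1.28  0.01] gw 6.8 q7 [0.37 0.87 0.14]
```

```bash
python3 -m jog '0 -0.6 0 0 0 0 3;0 -0.7 0 0 0 0 3;1 0 0 0 0 0 3;1 0 0 0 0 0 3;0 0 0 0 0 0 3' >/dev/null;python3 -c "
from h import *
plan(.4735,.2530,.1423,61.7)"; python3 -m jog '1 0 0 0 0 0 3;1 0 0 0 0 0 3;1 0 0 0 0 0 3;0 0 0 0 0 0 3;0 0 0 0 0 0 3' >/dev/null;python3 -c "
from h import *
plan(.4735,.2530,.1423,61.7)"
```

```text
t 12.9 pos [0.4703 0.2541 0.1348] yaw 61.68 d [-7.5 -3.3  0.5] rot [-0.  0.  0.] F [ 3.1 -0.6  0.7] T [-0.31 -0.87 -0.03] gw 6.5 q7 [0.37 0.87 0.14]
t 13.4 pos [0.4703 0.2541 0.1317] yaw 61.68 d [-10.6  -3.3   0.5] rot [-0.  0.  0.] F [ 3.1 -0.8  0.1] T [-0.11 -1.03 -0.04] gw 6.6 q7 [0.37 0.87 0.13]
```

```bash
python3 -m jog '1 -0.3 0 0 0 0 3;1 0 0 0 0 0 3;0.8 0 0 0 0 0 3;0 0 0 0 0 0 3;0 0 0 0 0 0 3' >/dev/null;python3 -c "
from h import *
plan(.4735,.2530,.1423,61.7)"; python3 -m jog '0 -1 0 0 0 0 3;0 -1 0 0 0 0 3;0 -1 0 0 0 0 3;0 0 0 0 0 0 3;0 0 0 0 0 0 3' >/dev/null;python3 -c "
from h import *
plan(.4735,.2530,.1423,61.7)"
```

```text
t 13.9 pos [0.4704 0.254  0.1289] yaw 61.69 d [-13.4  -3.2   0.6] rot [-0.  0. -0.] F [ 3.2 -0.6 -0.6] T [ 0.08 -0.78 -0.03] gw 6.8 q7 [0.38 0.86 0.13]
t 14.4 pos [0.4724 0.2529 0.1288] yaw 61.71 d [-13.5  -0.9   0.6] rot [ 0.   -0.   -0.01] F [-0.7  3.3 -1.7] T [ 0.76  0.36 -0.01] gw 6.8 q7 [0.38 0.86 0.13]
```

```bash
python3 -m jog '0 -1 0.4 0 0 0 3;0 -1 0 0 0 0 3;0 -1 0 0 0 0 3;0 -0.6 0 0 0 0 3;0 0 0 0 0 0 3' >/dev/null;python3 -c "
from h import *
plan(.4735,.2530,.1423,61.7)"; python3 -m jog '0 0 0 0 0 0 3;0 0 0 0 0 0 3' >/dev/null;python3 -c "
from h import *
plan(.4735,.2530,.1423,61.7)"
```

```text
t 14.9 pos [0.476  0.251  0.1288] yaw 61.69 d [-13.5   3.2   0.5] rot [-0.   -0.01 -0.01] F [-2.9  1.8 -1. ] T [ 0.62  0.81 -0.01] gw 6.8 q7 [0.38 0.86 0.14]
t 15.1 pos [0.4761 0.251  0.1288] yaw 61.69 d [-13.5   3.2   0.5] rot [-0.   -0.01 -0.  ] F [-4.4  2.2 -0.7] T [ 0.65  0.87 -0.01] gw 6.7 q7 [0.38 0.86 0.14]
```

```bash
python3 -m jog '1 0.3 0 0 0 0 3;1 0 0 0 0 0 3;1 0 0 0 0 0 3;0 0 0 0 0 0 3' >/dev/null;python3 -c "
from h import *
plan(.4735,.2530,.1423,61.7)"; python3 -m jog '1 0 0 0 0 0 3;1 0 0 0 0 0 3;0.8 0 0 0 0 0 3;0 0 0 0 0 0 3;0 0 0 0 0 0 3' >/dev/null;python3 -c "
from h import *
plan(.4735,.2530,.1423,61.7)"
```

```text
t 15.5 pos [0.4762 0.2514 0.126 ] yaw 61.69 d [-16.3   3.2   0.1] rot [-0.  0.  0.] F [-4.   2.2  1.2] T [0.63 0.87 0.03] gw 6.7 q7 [0.38 0.86 0.14]
t 16.0 pos [0.4762 0.2513 0.123 ] yaw 61.68 d [-19.3   3.2   0.2] rot [-0.  0. -0.] F [-3.6  3.4  1. ] T [0.73 0.86 0.01] gw 6.7 q7 [0.38 0.85 0.13]
```

Past pin 2 at 19.3 mm with a low push. I'll rock back to shove it aside, then go past pin 3.

```bash
python3 -m jog '0 1.5 0.2 0 0 0 3;0 1.5 0 0 0 0 3;0 1.5 0 0 0 0 3;0 1.3 0 0 0 0 3;0 0.6 0 0 0 0 3' >/dev/null; python3 -m jog '0 0 0 0 0 0 3;0 0 0 0 0 0 3' >/dev/null;python3 -c "
from h import *
plan(.4735,.2530,.1423,61.7)"; python3 -m jog '1 0 0 0 0 0 3;1 0 0 0 0 0 3;1 0 0 0 0 0 3;0 0 0 0 0 0 3' >/dev/null;python3 -c "
from h import *
plan(.4735,.2530,.1423,61.7)"
```

```text
t 16.7 pos [0.4708 0.2542 0.1231] yaw 61.67 d [-19.2  -3.    0.3] rot [-0. -0.  0.] F [ 0.6 -1.3 -0.2] T [-0.39 -0.33 -0.  ] gw 6.6 q7 [0.38 0.85 0.12]
t 17.1 pos [0.4708 0.2547 0.1201] yaw 61.69 d [-22.2  -3.2  -0.2] rot [-0.  0.  0.] F [ 2.6 -0.3 -0.4] T [-0.07 -0.51 -0.02] gw 6.6 q7 [0.39 0.84 0.12]
```

```bash
python3 -m jog '1 0 0 0 0 0 3;1 0 0 0 0 0 3;1 0 0 0 0 0 3;0 0 0 0 0 0 3' >/dev/null; python3 -c "
from h import *
plan(.4735,.2530,.1423,61.7)"; python3 -m jog '0 -1 0 0 0 0 3;0 -1 0 0 0 0 3;0 -1 0 0 0 0 3;0 -1 0 0 0 0 3;0 -1 0 0 0 0 3' >/dev/null;  python3 -m jog '0 -0.8 0 0 0 0 3;0 0 0 0 0 0 3;0 0 0 0 0 0 3' >/dev/null;python3 -c "
from h import *
plan(.4735,.2530,.1423,61.7)"
```

```text
t 17.5 pos [0.4707 0.2544 0.117 ] yaw 61.68 d [-25.3  -3.2   0.1] rot [-0. -0. -0.] F [ 2.7 -1.3  0.1] T [-0.17 -0.54  0.02] gw 6.9 q7 [0.39 0.84 0.12]
t 18.3 pos [0.4756 0.2516 0.117 ] yaw 61.68 d [-25.3   2.6   0.2] rot [-0. -0. -0.] F [-1.4  0.6 -1.8] T [ 0.06  0.47 -0.02] gw 6.3 q7 [0.39 0.84 0.12]
```

```bash
python3 -m jog '0 1.3 0 0 0 0 3;0 1.3 0 0 0 0 3;1 0 0 0 0 0 3;1 0 0 0 0 0 3;0 0 0 0 0 0 3' >/dev/null; python3 -c "
from h import *
plan(.4735,.2530,.1423,61.7)"; python3 -m jog '1 0 0 0 0 0 3;1 0 0 0 0 0 3;1 0 0 0 0 0 3;0 0 0 0 0 0 3;0 0 0 0 0 0 3' >/dev/null; python3 -c "
from h import *
plan(.4735,.2530,.1423,61.7)"
```

```text
t 18.8 pos [0.4736 0.2528 0.1151] yaw 61.67 d [-27.2   0.1   0.1] rot [-0. -0.  0.] F [-0.3  0.3 -0.3] T [-0.03  0.02  0.01] gw 6.6 q7 [0.39 0.84 0.12]
t 19.3 pos [0.4735 0.253  0.1121] yaw 61.68 d [-30.2  -0.    0. ] rot [-0. -0. -0.] F [-0.4  0.1 -0.5] T [ 0.01 -0.04  0.02] gw 6.8 q7 [0.4  0.83 0.11]
```

Free at 30 mm deep with no force. I'll ease down in half-millimetre steps to feel the shoulder.

```bash
python3 -m jog '0.7 0 0 0 0 0 3;0.7 0 0 0 0 0 3;0 0 0 0 0 0 3;0 0 0 0 0 0 3' >/dev/null; python3 -c "
from h import *
plan(.4735,.2530,.1423,61.7)"; python3 -m jog '0.5 0 0 0 0 0 3;0.5 0 0 0 0 0 3;0 0 0 0 0 0 3;0 0 0 0 0 0 3' >/dev/null; python3 -c "
from h import *
plan(.4735,.2530,.1423,61.7)"
```

```text
t 19.7 pos [0.4735 0.2529 0.1107] yaw 61.68 d [-31.6   0.    0.1] rot [-0. -0. -0.] F [-0.6 -0.2 -0.7] T [ 0.01  0.03 -0.  ] gw 6.7 q7 [0.4  0.83 0.11]
t 20.1 pos [0.4736 0.253  0.1103] yaw 61.68 d [-32.    0.1  -0. ] rot [-0. -0.  0.] F [-1.5 -1.   5. ] T [-0.24  0.4   0.03] gw 6.7 q7 [0.4  0.83 0.11]
```

```bash
python3 -m jog '-0.3 0 0 0.5 0 0 3;0 0 0 1 0 0 3;0 0 0 1 0 0 3;0 0 0 1 0 0 3;0 0 0 0 0 0 3' >/dev/null; python3 -c "
from h import *
plan(.4735,.2530,.1103,-41.4)"; python3 -m jog '0 0 0 1 0 0 3;0 0 0 1 0 0 3;0 0 0 1 0 0 3;0 0 0 1 0 0 3;0 0 0 0 0 0 3' >/dev/null; python3 -c "
from h import *
plan(.4735,.2530,.1103,-41.4)"
```

```text
t 20.6 pos [0.4735 0.2529 0.1103] yaw 40.64 d [-0.   0.1  0. ] rot [13.67  0.    0.  ] F [-0.4 -0.6  3.1] T [-0.2   0.19 -0.02] gw 6.9 q7 [ 0.35  0.81 -0.21]
t 21.1 pos [0.4735 0.2528 0.1103] yaw 16.78 d [-0.   0.2  0.1] rot [9.7  0.   0.01] F [-1.7 -2.4  4.1] T [-0.43  0.32  0.04] gw 6.6 q7 [ 0.29  0.79 -0.57]
```

```bash
python3 -m jog '0 0 0 1 0 0 3;0 0 0 1 0 0 3;0 0 0 1 0 0 3;0 0 0 1 0 0 3;0 0 0 0 0 0 3' >/dev/null; python3 -c "
from h import *
plan(.4735,.2530,.1103,-41.4)"; python3 -m jog '0 0 0 1 0 0 3;0 0 0 1 0 0 3;0 0 0 1 0 0 3;0 0 0 0 0 0 3;0 0 0 0 0 0 3' >/dev/null; python3 -c "
from h import *
plan(.4735,.2530,.1103,-41.4)"
```

```text
t 21.6 pos [0.4734 0.2526 0.1102] yaw -7.19 d [-0.1  0.4  0.1] rot [5.7  0.   0.01] F [-2.  -2.1  6.5] T [-0.51  0.44 -0.  ] gw 6.7 q7 [ 0.23  0.78 -0.94]
t 22.1 pos [0.4733 0.2526 0.1102] yaw -25.02 d [-0.1  0.5  0. ] rot [2.73 0.   0.01] F [-2.1 -2.4  6.7] T [-0.6   0.54 -0.02] gw 6.9 q7 [ 0.18  0.77 -1.21]
```

```bash
python3 -m jog '-0.2 0 0 1 0 0 3;0 0 0 1 0 0 3;0 0 0 0.5 0 0 3;0 0 0 0 0 0 3;0 0 0 0 0 0 3' >/dev/null; python3 -c "
from h import *
plan(.4735,.2530,.1103,-41.4)"; python3 -m jog '0 0 0 0.5 0 0 3;0 0 0 0 0 0 3;0 0 0 0 0 0 3' >/dev/null; python3 -c "
from h import *
plan(.4735,.2530,.1103,-41.4)"; python3 -m jog '0 0 0 0.5 0 0 3;0 0 0 0 0 0 3;0 0 0 0 0 0 3' >/dev/null; python3 -c "
from h import *
plan(.4735,.2530,.1103,-41.4)"
```

```text
t 22.6 pos [0.4732 0.2525 0.1102] yaw -40.01 d [-0.1  0.6 -0.1] rot [0.23 0.   0.01] F [-2.3 -2.3  5.5] T [-0.56  0.51  0.04] gw 6.7 q7 [ 0.15  0.76 -1.44]
t 22.9 pos [0.4731 0.2525 0.1103] yaw -43.01 d [-0.   0.6 -0.1] rot [-0.27  0.    0.01] F [-3.1 -2.9  5.7] T [-0.57  0.49  0.06] gw 6.7 q7 [ 0.14  0.76 -1.49]
t 23.2 pos [0.4731 0.2526 0.1102] yaw -46.0 d [-0.1  0.6 -0. ] rot [-0.77  0.    0.01] F [-2.2 -2.7  5.1] T [-0.56  0.47  0.06] gw 7.1 q7 [ 0.13  0.76 -1.53]
```

```bash
for i in 1 2 3; do python3 -m jog '0 0 0 0 0 0 3' >/dev/null; python3 -c "
from h import *
o=bot.get_obs();print(o['torque'].round(3),o['joint_torque'][6].round(4))"; done;  python3 -m jog '0 0 0 0.5 0 0 3;0 0 0 0.5 0 0 3;0 0 0 0 0 0 3;0 0 0 0 0 0 3' >/dev/null;for i in 1 2 3; do python3 -m jog '0 0 0 0 0 0 3' >/dev/null; python3 -c "
from h import *
o=bot.get_obs();print(o['torque'].round(3),o['joint_torque'][6].round(4))";done;python3 -c "
from h import *
plan(.4735,.2530,.1103,-41.4)
shot('scene','scene5');shot('top','top5')
s=cv2.imread('pics/scene5.png');t=cv2.imread('pics/top5.png');f=lambda a,x,y:cv2.resize(a[y:y+66,x:x+66],(396,396),interpolation=cv2.INTER_NEAREST)
cv2.imwrite('pics/c8.png',np.hstack([f(t,100,230),f(s,270,100)]))"
```

```text
[-0.534  0.477  0.075] -0.1062
[-0.545  0.53   0.106] -0.1052
[-0.563  0.52   0.089] -0.1052
[-0.394  0.477  0.198] -0.1633
[-0.489  0.516  0.191] -0.1644
[-0.437  0.533  0.17 ] -0.1644
t 24.2 pos [0.4732 0.2528 0.1103] yaw -52.05 d [-0.   0.3  0.1] rot [-1.77 -0.    0.01] F [-3.9 -1.2  4.8] T [-0.44  0.53  0.17] gw 6.7 q7 [ 0.12  0.76 -1.62]
```

View pics/c8.png

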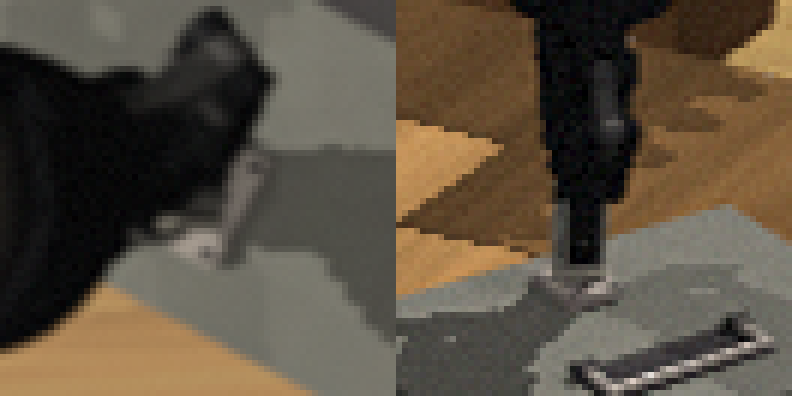

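The wrist moment rose from about 0.09 to 0.18 N m over the last 6°, well above the spring's 0.05, so the barrel is on its stop. The picture shows the head seated on the lock plate and still gripped. I'll check that it holds steady for a second.

```bash
python3 -m jog '0 0 0 0 0 0 3;0 0 0 0 0 0 3;0 0 0 0 0 0 3;0 0 0 0 0 0 3;0 0 0 0 0 0 3' >/dev/null; python3 -c "
from h import *
plan(.4735,.2530,.1103,-41.4)"; python3 -m jog '0 0 0 0 0 0 3;0 0 0 0 0 0 3;0 0 0 0 0 0 3;0 0 0 0 0 0 3;0 0 0 0 0 0 3' >/dev/null; python3 -c "
from h import *
plan(.4735,.2530,.1103,-41.4)
t,_=shot('top','top6');a=cv2.imread('pics/top0.png')
d=cv2.absdiff(t,a).max(2)
for n,(u,v) in dict(saucer=(177,120),jar=(291,115),driver=(358,115),battery=(290,306)).items(): print(n,d[v-25:v+25,u-25:u+25].mean().round(1),(d[v-25:v+25,u-25:u+25]>60).sum())"
```

```text
t 24.8 pos [0.4732 0.2528 0.1103] yaw -52.05 d [-0.   0.3  0. ] rot [-1.77 -0.    0.01] F [-3.4 -3.   5.2] T [-0.42  0.51  0.13] gw 6.4 q7 [ 0.12  0.76 -1.62]
t 25.3 pos [0.4732 0.2528 0.1102] yaw -52.05 d [-0.1  0.3  0. ] rot [-1.78 -0.    0.01] F [-3.5 -2.3  6.1] T [-0.44  0.52  0.2 ] gw 7.0 q7 [ 0.12  0.76 -1.62]
saucer 13.3 0
jar 11.9 0
driver 13.8 0
battery 26.1 73
```

```bash
python3 -c "
import cv2,numpy as np
a=cv2.imread('pics/top0.png');t=cv2.imread('pics/top6.png')
f=lambda a:cv2.resize(a[200:350,240:440],(400,300))
cv2.imwrite('pics/c9.png',np.hstack([f(a),f(t)]))"
```

```text
(no output)
```

View pics/c9.png

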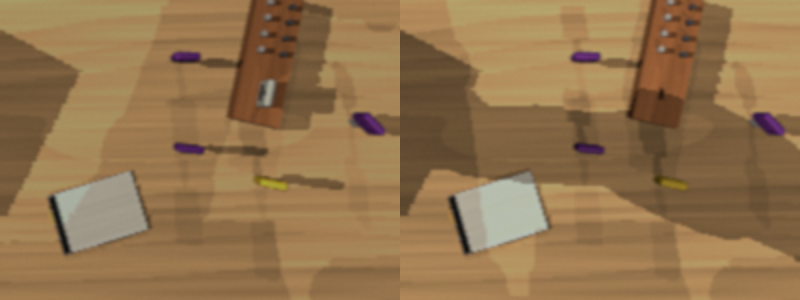

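The battery at (290,306) and the coloured keys haven't moved. The difference is only the arm's shadow.

```bash
python3 -c "
from station import bot
print(bot.hand_in())"
```

```text
the job is handed in; nothing more can be done
None
```

The metal key is in the cash box lock, fully home and turned clockwise to its stop. The gripper is still holding it there against the return spring, and I handed the job in at about 25 s.

- **Pulling and inserting:** I drew the key from the bit block and rocked it about 3 mm to either side to get past the three pins. The shoulder met the plate at 32.0 mm. The downward push stayed under about 7 N throughout.
- **Turn:** The tool turned about 114° in all. The wrist moment rose from about 0.09 to 0.13–0.20 N m near the end, above the spring's 0.05, so I take the barrel to be on its stop. I could not see the barrel directly.
- **Hold:** Over the last second the position, angle and grip stayed steady, with about 5–6 N of downward push and an 80 N grip.
- **Other items:** The last pictures show the saucer, jar, screwdriver, battery and coloured keys where they were. The battery failed the automatic comparison, but a closer look showed only the arm's shadow across it.
- **Disagreement:** While gripping the key in its slot I felt about 3–4 N of side force. That suggests my camera position for the block was off by about 1 mm. The lock position matched by touch to within about 0.2 mm along the slot.

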